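# Seat the driver module in the printer's electronics deck

### The arm

A 6-joint arm with a two-finger parallel gripper is mounted at the origin on the work surface. World frame = base frame: x ahead of the robot, y to its left, z up, the work surface at z = 0. Lengths are in m, angles in degrees, forces in N, time in s.
With the tool pointing down it reaches from about 0.375 to 0.9 m from the base axis. Payload 3.1 kg.
Tool frame: the origin (TCP) lies on the centre line of the jaws, within the pads' length; the fingertips stand 25 mm ahead of it and the grasp point (between the pads) lies 6 mm ahead of it; y points along the fingers, x is the direction in which the jaws open and shut, and the axes are right-handed (so a half turn about y gives the same grasp; the last joint's range is limited). The gripper opens to 87 mm and grips with 3 to 60 N. Pads are 19 mm wide; open, the fingers measure 117 mm over their backs; the gripper's body (75 mm by 190 mm) begins 51 mm behind the grasp point.
Start: joints at [53.944, 30.224, 82.088, -0, 67.689, -10.227], TCP at [0.272, 0.563, 0.248] pointing down, gripper open.
Joint ranges: [-176.69, 176.69], [-43.24, 126.21], [12.49, 139.97], [-82, 262], [0, 151.66], [-163.58, 163.58]. Speed limits (degrees/s): [159.86, 159.86, 180, 180, 180, 180].

### API

Orientations are given as a 3x3 rotation matrix whose columns are the frame's x, y, z axes.
In Python, from rig import * gives the robot as it stands.
- The arm moves only by the tool play_rows, never from a script. Its argument "commands" is a list of rows, each a list of 2 entries, a list of its own where there are three numbers: the shift along the world's x, y, z in m, then the turn, a rotation vector about the world's x, y, z in rad. A call has 1 to 10 rows; each row is the pose to reach, as a shift and turn from the pose commanded when the call began; what a row does not reach only later rows make up. A row lasts 1/8 s, in which the tool goes at most 62.5 mm and 10.7 degrees, less where a joint would pass 70% of its speed; a pose out of reach is approached as far as the arm can. A call with a gripper value outside its range is refused whole. "gripper" is the finger opening in m, from 0 to 0.087, set as the call begins (left out, the last holds). The fingers move at their own pace and stop on an object; the grip force is fixed at half the most. Time passes only in rows, so rows that repeat a pose let the fingers close. It gives the time, the measured TCP pose, the force and the opening at its end, in the units of the state.
- read_state(): the state, without advancing time (a new reading comes with each control period).
- capture(name): name is "scene" or "top"; returns a dict with "frame" (384x512x3 uint8, red, green, blue), "depth" (384x512 float32, m along the optical axis (not along the pixel's ray), 0 where there is no reading), "mtx" (3x3 intrinsics, pixels), "cam_to_world" (4x4, takes a point from camera to world coordinates). Camera axes: x right, y down, z forward; pixel columns grow to the right and rows downward; lengths in m; the calibration is good to about 2 mm. A picture is of the moment at which its call begins.
- hand_in(): hands the job in, once; it reports no verdict.
The state is a dict: "time_s": time; "joint_positions": joint angles; "qvel": joint speeds; "tau": joint torques, N m; "position": TCP position; "tcp_rot": TCP orientation; "force": force on the tool from outside, world axes, zero at the start; "moment": the same for the moment, N m; "opening": opening from 0.0 (shut) to 1.0 (fully open).
Only numpy, scipy, OpenCV 4.12 (cv2) and the standard library are available. Lean on these libraries where they do the work, as an engineer would, in place of code of your own. Each camera call takes 0.05 s, during which the arm holds its last target. There are 200 camera calls.

### The job

The printer's driver module is standing on its long edge: lay it over on its back, fins up, on the green mat (a push high on the finned face, with its foot against the mat's edge, tips it over). Then lift it into the orange cradle on the electronics deck, plug end into the cradle's slot, setting it down without dropping it, and press it fully home against the stiff contact pads at both ends, so that it sits flat on the deck. Leave the other things on the bench where they are.

Things in the scene. Friction and masses are not known exactly. Their poses are not given: they have to be found in the camera images.
- module: loose driver module, 0.36 to 0.59 kg: aluminium block 120 mm long (x), 60 wide (y), 38 thick (z). Origin at the centre of its plain 120 x 60 underside; z points out of the top face, with dark fins (under 1 mm high) and a red band at the plug end (+x). At the start it stands on its long -y edge, 60 mm tall, finned face to the robot, underside 8 to 25 mm short of the mat's near edge.
- module_plug (a point): point in the middle of the outer end of the module's yellow plug, which is 10 mm long, 24 wide (y) and 16 high, sticking out of the module's +x end (x = 60 to 70 mm), centred in y, 4 to 20 mm above the underside.
- module_top (a point): centre of the module's finned top face, 38 mm from the origin along its z. The face may be pressed anywhere.
- mat: fixed green mat, 160 mm (x) by 190 mm (y), 6 mm thick, hard; origin at the centre of its underside on the bench. Its x points away from the robot, turned up to 0.25 rad. A module pushed this way slides to the mat, its foot stops at the edge, it tips and lies flat on the mat along that edge.
- mat_edge (a point): middle of the mat's near edge (80 mm from the mat's origin on its -x side), at the mat's top.
- deck: fixed grey steel electronics deck, 220 mm (x) by 150 mm (y), 8 mm thick; origin at the centre of its underside on the bench. Low circuit parts along one side are under 5 mm high. The module, fully home, rests on the deck with its origin 8 mm above the bench and its +x end (plug) towards the deck's +x.
- deck_mid (a point): centre of the deck's top. Fixed on the deck, parallel to it and centred across it (deck y = 0), is an orange cradle, an open frame. Along the deck's x its centre lies anywhere within 15 mm of this point either way: this is not measured and must be felt or seen.
- cradle_height (a point): point 14 mm above the deck's middle, level with the top of the cradle's walls (22 mm above the bench). Inner pocket 123 mm (x) by 63 mm (y), walls 10 mm thick, so outer end faces 143 mm apart. Its +x end wall has a slot in the middle, 28 mm wide, open above and down to the deck, for the plug. The pocket's floor is the deck.
- pad_height (a point): point 6 mm above the deck's middle, level with the tops of two white contact pads in the pocket, 18 mm (x) by 40 mm (y), 42 mm either side of the cradle's centre. Each slides down stiffly, needing about 8 N, until level with the deck, and stays where it is left; the module's weight does not sink them.
- stepper: loose bystander: a square stepper motor, 42 x 42 x 40 mm, with a 22 mm shaft up; origin at the centre of its underside
- bracket: loose bystander: a beige printed bracket, 60 x 30 x 38 mm; origin at the centre of its underside
- screwdriver: loose bystander: a screwdriver with a red handle lying on the bench; origin at the underside near its middle
- spool: loose bystander: a full blue filament spool lying flat, 190 mm across, 68 mm high; origin at the centre of its underside
- gluebottle: loose bystander: a white bottle with a red cap, 48 mm across, 130 mm high; origin at the centre of its underside
- oilcan: loose bystander: a can with a green band, 60 mm across, 110 mm high; origin at the centre of its underside

How it is judged (in metres and radians):
On the way:
1. the module lies flat on the mat, fins up (angle between module's own z axis and vertical below 0.1 rad and height (world z) of module between 0.003 and 0.01 m and contact force between module and mat above 0.5 N and linear speed of module below 0.05 m/s), for 0.2 s.
At the end, for the whole second after the job is handed in: the module is at rest in the cradle, fins up, its underside within 1.8 mm of the deck surface and level within 0.025 rad, parallel to the deck within 0.05 rad and centred across it within 4 mm (along the deck within 20 mm, as the cradle holds it); released (z of module in the frame of deck between 0.006 and 0.0098 m and angle between module's own z axis and vertical below 0.025 rad and angle between the x axis of module and the x axis of deck, either way round below 0.05 rad and y of module in the frame of deck between -0.004 and 0.004 m and x of module in the frame of deck between -0.02 and 0.02 m and linear speed of module below 0.01 m/s); the robot touches nothing.
It fails at once if the module is dropped or slammed into the deck (faster than 0.4 m/s below 50 mm over it) (horizontal distance between module and deck below 0.1 m and height (world z) of module below 0.05 m and linear speed of module above 0.4 m/s).
It fails at once if a bystander is moved more than 20 mm or tipped over (distance of any of stepper, bracket, screwdriver, spool, gluebottle, oilcan from where it was at the start of the episode above 0.02 m or angle between any of stepper, bracket, spool, gluebottle, oilcan's own z axis and vertical above 0.5 rad).
It also fails if it takes over 72 s, if anything falls off the work surface, if the arm or the gripper's body presses on something with over 40 N, if the wrist force passes 120 N, or if a joint passes its speed limit or range.

## Working session

There is one attempt and no reset: what is moved stays moved. The work goes in short steps, Python scripts to look and compute and a tool call to move; the robot and the scene stay as the last step left them, time stands still between calls to the robot, and variables do not carry over. Pictures are saved under pics/ and viewed, about 8 in all and at most 12, crops included, and the job is handed in when it is done.

Besides the shell and the picture viewer there is one more tool, called after "Call:" by a JSON object that holds its "method" and its "body", one argument or row to a line. play_rows: Moves the arm, as the interface text tells. Its arguments: {"type":"object","properties":{"commands":{"type":"array"},"gripper":{"type":"number"}},"required":["commands"]}

```bash
mkdir -p pics; ls; cat > h.py <<'E'
from rig import *
import numpy as np, cv2
def cap(n,f=None):
    c=capture(n)
    if f: cv2.imwrite('pics/'+f,c['frame'][:,:,::-1])
    d=c['depth'];K=c['mtx'];T=c['cam_to_world']
    v,u=np.mgrid[:384,:512]
    P=np.stack([(u-K[0,2])/K[0,0]*d,(v-K[1,2])/K[1,1]*d,d],-1)
    c['P']=P@T[:3,:3].T+T[:3,3]; c['P'][d==0]=np.nan
    return c
E
python3 - <<'E'
from h import *
a=cap('scene','s1.png');b=cap('top','t1.png')
np.savez('c1.npz',sP=a['P'],sf=a['frame'],tP=b['P'],tf=b['frame'])
print(a['mtx'],a['cam_to_world'],b['mtx'],b['cam_to_world']);s=read_state();print(s)
E
```

```text
pics
[[384.57988489   0.         261.02825171]
 [  0.         384.57988489 192.12989786]
 [  0.           0.           1.        ]] [[ 0.15449271  0.61498852 -0.77325359  1.56317062]
 [ 0.98785602 -0.1092285   0.1104971  -0.11796578]
 [-0.01650688 -0.78093422 -0.62439512  0.8687441 ]
 [ 0.          0.          0.          1.        ]] [[452.25378053   0.         258.34090236]
 [  0.         452.25378053 196.21326687]
 [  0.           0.           1.        ]] [[ 0.05934758 -0.97533018  0.21262387  0.30615124]
 [-0.9982359  -0.05835167  0.01096182  0.00348217]
 [ 0.00171556 -0.21289933 -0.97707263  1.33181048]
 [ 0.          0.          0.          1.        ]]
{'time_s': 0.1, 'joint_positions': array([ 5.39429643e+01,  3.02734839e+01,  8.21481226e+01,  4.98180893e-04,
        6.76879127e+01, -1.02278363e+01]), 'qvel': array([ 0.03775088, -0.11447846, -0.21552812, -0.02566027, -0.04101039,
        0.0249574 ]), 'tau': array([-3.81133677e-04, -4.40984988e+01, -1.77149338e+01,  6.34631119e-02,
        5.33719850e-02, -2.82930893e-05]), 'position': array([0.27192726, 0.56208335, 0.24667621]), 'tcp_rot': array([[ 4.35691784e-01, -1.13157537e-03, -9.00095211e-01],
       [ 9.00093960e-01, -1.54055756e-03,  4.35693115e-01],
       [-1.87966808e-03, -9.99998173e-01,  3.47315889e-04]]), 'force': array([-0.51546197,  0.03327507, -1.15634289]), 'moment': array([-0.01446685,  0.04528696,  0.00214349]), 'opening': 0.9996407004021916}
```

View pics/s1.png

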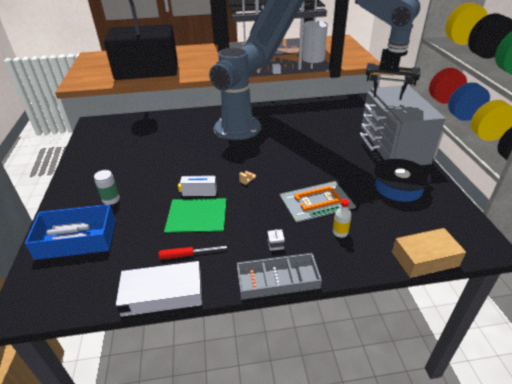

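View pics/t1.png

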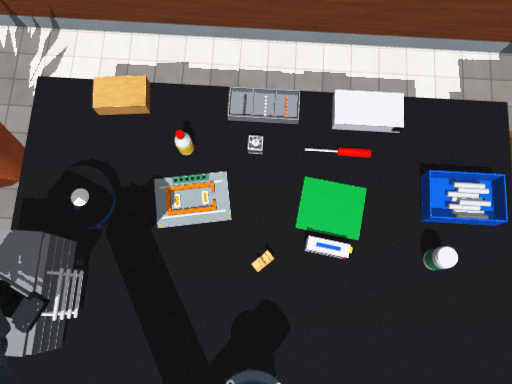

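```bash
python3 - <<'E'
from h import *
z=np.load('c1.npz');P=z['tP'];f=z['tf'];hsv=cv2.cvtColor(f,cv2.COLOR_RGB2HSV)
H,S,V=[hsv[...,i].astype(int) for i in range(3)]
b=np.vstack([np.hstack([cv2.resize(f[y:y+64,x:x+84],(400,304),interpolation=cv2.INTER_CUBIC) for x,y in ((290,180),(152,168))]),
 np.hstack([cv2.resize(z['sf'][y:y+64,x:x+84],(400,296),interpolation=cv2.INTER_CUBIC) for x,y in ((160,170),(275,165))])])
cv2.imwrite('pics/crop1.png',b[:,:,::-1])
def rep(n,m):
    m=m.astype(np.uint8); k,l,st,_=cv2.connectedComponentsWithStats(m)
    for i in range(1,k):
        if st[i,4]<8: continue
        q=P[l==i];q=q[~np.isnan(q[:,0])]
        if len(q)<5: continue
        r=cv2.minAreaRect((q[:,:2]*1000).astype(np.float32))
        print(n,st[i],q.mean(0).round(4),'z',np.percentile(q[:,2],[5,50,95]).round(4),'rect',np.round(r[0],1),np.round(r[1],1),round(r[2],1))
roi=np.zeros_like(H,bool);roi[165:270,145:375]=1
rep('green',roi&(H>50)&(H<75)&(S>150)&(V>100))
rep('orange',roi&(H>5)&(H<20)&(S>180)&(V>100))
rep('yellow',roi&(H>22)&(H<35)&(S>130)&(V>100))
rep('tall',roi&(P[...,2]>.012))
rep('deck',roi&(P[...,2]>.004)&(np.arange(512)[None]<240))
E
```

```text
green [ 296  176   71   64 3336] [ 0.574  -0.2006  0.0048] z [0.0001 0.0049 0.0094] rect [ 575.  -201.2] [191.  165.4] 82.3
orange [166 182  50  33 450] [0.5722 0.2232 0.0199] z [0.0103 0.0206 0.0251] rect [575.4 219.2] [ 87.1 143.1] 10.3
yellow [349 246   4   8  19] [ 0.4481 -0.2547  0.0353] z [0.0034 0.0408 0.0442] rect [ 452.3 -255.8] [ 9.8 26.2] 62.3
tall [165 183  52  33 497] [0.5721 0.2238 0.0201] z [0.0139 0.0204 0.0249] rect [574.9 219.7] [ 89.2 146.6] 10.4
tall [201 191   8   7  24] [0.591  0.1785 0.0145] z [0.0122 0.0144 0.0176] rect [592.7 178.5] [20.9 18.5] 58.1
tall [174 194   7  14  50] [0.5661 0.2599 0.0144] z [0.0123 0.0142 0.0167] rect [565.3 259.9] [17.8 40.2] 89.5
tall [201 197   9   8  31] [0.5696 0.1749 0.0139] z [0.0123 0.0133 0.0172] rect [570.7 176.1] [21.2 24.6] 2.8
tall [305 236  48  23 685] [ 0.4484 -0.1869  0.0551] z [0.0295 0.0581 0.0626] rect [ 449.4 -191.9] [130.5  39.8] 81.0
tall [265 251   9  10  43] [ 0.4176 -0.0228  0.0359] z [0.0292 0.0371 0.0409] rect [418.  -22.9] [30.   9.9] 41.7
tall [256 257  10  11  43] [0.3985 0.     0.0237] z [0.0139 0.0245 0.0282] rect [ 3.981e+02 -2.000e-01] [28.9 13.8] 48.3
deck [ 154  171   78   57 3237] [0.5728 0.2159 0.0099] z [0.0046 0.0084 0.0216] rect [573.8 216.6] [155.5 221.8] 10.3
```

View pics/crop1.png

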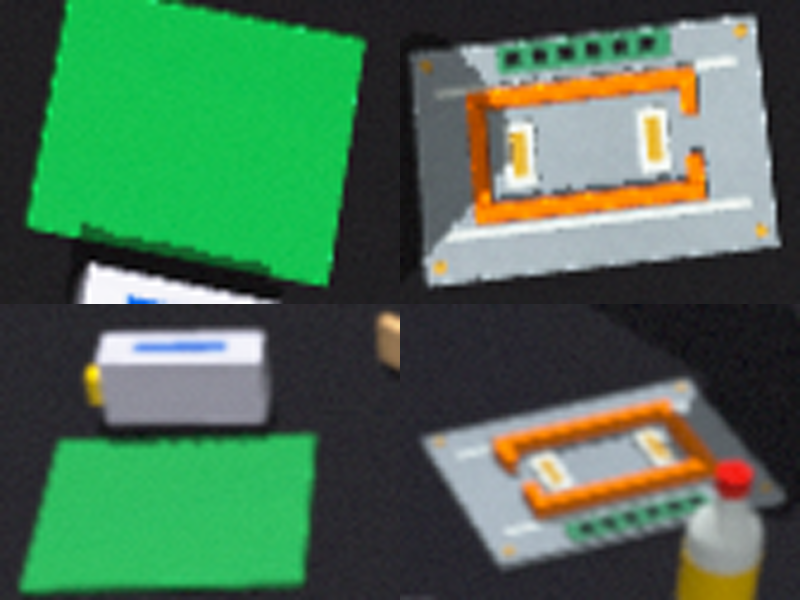

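Call:
{"method": "play_rows", "body": {
  "commands": [
    [[0.022,-0.052,0],[0,0,-0.18]],
    [[0.044,-0.104,0],[0,0,-0.36]],
    [[0.066,-0.156,0],[0,0,-0.54]],
    [[0.088,-0.208,0],[0,0,-0.72]],
    [[0.11,-0.26,0],[0,0,-0.9]],
    [[0.13,-0.31,0],[0,0,-1.08]],
    [[0.148,-0.36,0],[0,0,-1.255]],
    [[0.148,-0.42,0],[0,0,-1.255]],
    [[0.145,-0.48,0],[0,0,-1.255]],
    [[0.142,-0.54,0],[0,0,-1.255]]
  ],
  "gripper": 0.0
}}

```text
time_s: 1.35
position: [0.4139, 0.0208, 0.2475]
tcp_rot: [[0.991, 0.0, 0.134], [-0.134, -0.0, 0.991], [0.0, -1.0, -0.0]]
force: [0.9, -0.7, -0.5]
opening: 0.017
```

```bash
python3 - <<'E'
from h import *
# better line fits: ray-plane from top camera
c=cap('top');f=c['frame'];K=c['mtx'];T=c['cam_to_world']
hsv=cv2.cvtColor(f,cv2.COLOR_RGB2HSV);H,S,V=[hsv[...,i].astype(int) for i in range(3)]
def ray(uv,z):
    uv=np.atleast_2d(uv).astype(float);d=np.c_[(uv-K[:2,2])/K[0,0],np.ones(len(uv))]@T[:3,:3].T
    return T[:3,3]+d*((z-T[2,3])/d[:,2])[:,None]
def rect(m,z):
    cs,_=cv2.findContours(m.astype(np.uint8),0,1);k=max(cs,key=cv2.contourArea)[:,0]
    r=cv2.minAreaRect((ray(k,z)[:,:2]*1000).astype(np.float32));print(np.round(r[0],1),np.round(r[1],1),round(r[2],1))
rect((H>50)&(H<75)&(S>150)&(V>100),.006)
rect((H>5)&(H<20)&(S>180)&(V>80)&(np.arange(512)[None]<240)&(np.arange(384)[:,None]>160),.022)
rect((c['P'][...,2]>.05)&(np.arange(512)[None]>290)&(np.arange(512)[None]<375)&(np.arange(384)[:,None]>225)&(np.arange(384)[:,None]<270)&(V>120)&(S<80),.06)
s=read_state();print(s['position'],s['tcp_rot'],s['force'])
E
```

```text
[ 573.6 -200.1] [189.9 161.9] 82.2
[617.9 767.1] [74.4 64.2] 3.4
[ 449.8 -186.4] [119.6  38.8] 81.2
[0.41440917 0.0140926  0.24749061] [[ 9.90219780e-01  2.34896927e-05  1.39516257e-01]
 [-1.39514138e-01 -5.34792173e-03  9.90205638e-01]
 [ 7.69381650e-04 -9.99985699e-01 -5.29234074e-03]] [ 0.18750569 -3.21212455  0.03379087]
```

Call:
{"method": "play_rows", "body": {
  "commands": [
    [[-0.006,-0.05,0],[0,0,0]],
    [[-0.012,-0.1,-0.02],[0,0,0]],
    [[-0.018,-0.15,-0.06],[0,0,0]],
    [[-0.024,-0.203,-0.1],[0,0,0]],
    [[-0.024,-0.203,-0.14],[0,0,0]],
    [[-0.024,-0.203,-0.18],[0,0,0]],
    [[-0.024,-0.203,-0.2],[0,0,0]],
    [[-0.024,-0.203,-0.2],[0,0,0]]
  ]
}}

```text
time_s: 2.4
position: [0.3896, -0.1798, 0.0462]
tcp_rot: [[0.991, -0.003, 0.135], [-0.135, 0.003, 0.991], [-0.003, -1.0, 0.002]]
force: [0.2, 0.0, 0.3]
opening: 0.007
```

Call:
{"method": "play_rows", "body": {
  "commands": [
    [[0.01,-0.0014,0],[0,0,0]],
    [[0.02,-0.0027,0],[0,0,0]],
    [[0.025,-0.0034,0],[0,0,0]],
    [[0.03,-0.004,0],[0,0,0]],
    [[0.035,-0.0047,0],[0,0,0]],
    [[0.038,-0.0051,0],[0,0,0]]
  ]
}}

```text
time_s: 3.15
position: [0.4274, -0.1849, 0.0476]
tcp_rot: [[0.991, -0.002, 0.134], [-0.134, 0.001, 0.991], [-0.002, -1.0, 0.001]]
force: [-5.2, -0.1, 3.2]
opening: -0.0
```

Call:
{"method": "play_rows", "body": {
  "commands": [
    [[0.003,-0.0004,0],[0,0,0]],
    [[0.006,-0.0008,0],[0,0,0]],
    [[0.009,-0.0012,0],[0,0,0]]
  ]
}}

```text
time_s: 3.52
position: [0.4371, -0.1865, 0.0475]
tcp_rot: [[0.991, -0.001, 0.135], [-0.135, 0.001, 0.991], [-0.001, -1.0, 0.0]]
force: [-3.8, 0.6, 3.4]
opening: 0.004
```

Call:
{"method": "play_rows", "body": {
  "commands": [
    [[0.002,-0.0003,0],[0,0,0]],
    [[0.004,-0.0006,0],[0,0,0]],
    [[0.004,-0.0006,0],[0,0,0]]
  ]
}}

```text
time_s: 3.9
position: [0.4418, -0.1876, 0.0474]
tcp_rot: [[0.991, 0.001, 0.135], [-0.135, -0.0, 0.991], [0.001, -1.0, -0.0]]
force: [-2.1, 1.8, 0.4]
opening: 0.007
```

```bash
python3 - <<'E'
from h import *
a=cap('scene');cv2.imwrite('pics/s2.png',cv2.resize(a['frame'][140:260,140:300],(800,600),interpolation=cv2.INTER_CUBIC)[:,:,::-1])
E
```

```text
(no output)
```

View pics/s2.png

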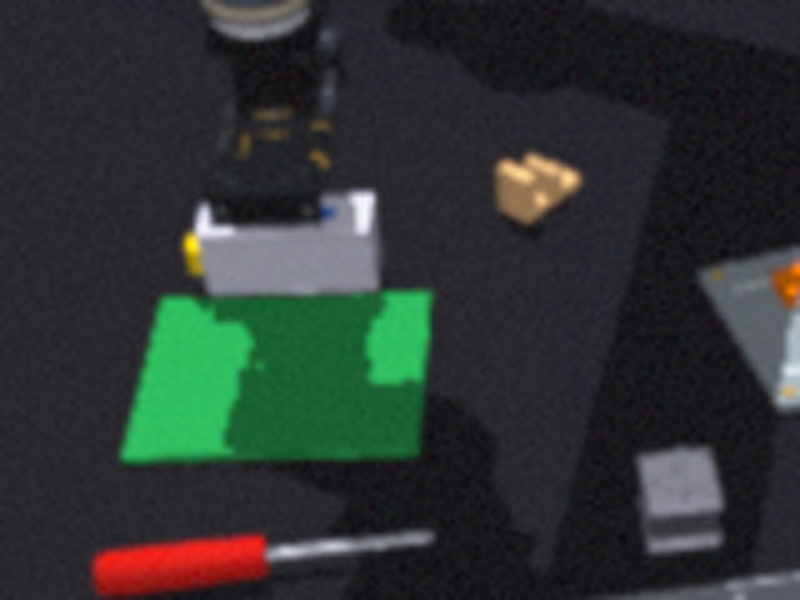

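Call:
{"method": "play_rows", "body": {
  "commands": [
    [[-0.008,0.0011,0],[0,0,0]],
    [[-0.008,0.0011,0.015],[0,0,0]],
    [[-0.008,0.0011,0.028],[0,0,0]],
    [[0.0,0.0,0.028],[0,0,0]],
    [[0.004,-0.0005,0.028],[0,0,0]],
    [[0.007,-0.001,0.028],[0,0,0]],
    [[0.01,-0.0014,0.028],[0,0,0]],
    [[0.013,-0.0018,0.028],[0,0,0]]
  ]
}}

```text
time_s: 4.95
position: [0.4544, -0.1891, 0.0753]
tcp_rot: [[0.991, -0.0, 0.135], [-0.135, 0.0, 0.991], [-0.0, -1.0, 0.0]]
force: [-1.3, 0.4, 2.9]
opening: 0.006
```

Call:
{"method": "play_rows", "body": {
  "commands": [
    [[0.004,-0.0005,0],[0,0,0]],
    [[0.008,-0.001,0],[0,0,0]],
    [[0.012,-0.0016,0],[0,0,0]],
    [[0.016,-0.002,0],[0,0,0]],
    [[0.02,-0.0027,0],[0,0,0]],
    [[0.024,-0.0032,0],[0,0,0]]
  ]
}}

```text
time_s: 5.7
position: [0.4786, -0.1924, 0.0755]
tcp_rot: [[0.991, 0.0, 0.135], [-0.135, -0.0, 0.991], [0.0, -1.0, -0.0]]
force: [0.6, -0.1, -0.6]
opening: 0.002
```

```bash
python3 - <<'E'
from h import *
a=cap('scene');P=a['P']
m=np.zeros((384,512),bool);m[160:225,175:235]=1
f=a['frame'].astype(int);m&=(f.min(2)>110)
q=P[m];q=q[~np.isnan(q[:,0])];print(len(q),q.min(0),q.max(0),np.percentile(q,[10,50,90],axis=0))
E
```

```text
537 [ 0.40952977 -0.26071678 -0.00404276] [ 0.55044751 -0.13021043  0.04857879] [[ 0.48824599 -0.24164742  0.01285561]
 [ 0.53037606 -0.19634259  0.04210992]
 [ 0.54443778 -0.14267643  0.04511035]]
```

Call:
{"method": "play_rows", "body": {
  "commands": [
    [[-0.02,0.003,0.01],[0,0,0]],
    [[-0.04,0.006,0.05],[0,0,0]],
    [[-0.05,0.04,0.1],[0,0,0]],
    [[-0.05,0.1,0.16],[0,0,0]],
    [[-0.05,0.16,0.18],[0,0,0]],
    [[-0.05,0.2,0.18],[0,0,0]]
  ],
  "gripper": 0.087
}}

```text
time_s: 6.5
position: [0.4292, 0.0088, 0.2577]
tcp_rot: [[0.991, 0.005, 0.136], [-0.136, -0.001, 0.991], [0.005, -1.0, -0.0]]
force: [1.7, -0.3, 0.1]
opening: 0.603
```

```bash
cat >> h.py <<'E'
def ray(c,uv,z):
    K=c['mtx'];T=c['cam_to_world']
    uv=np.atleast_2d(uv).astype(float);d=np.c_[(uv-K[:2,2])/K[0,0],np.ones(len(uv))]@T[:3,:3].T
    return T[:3,3]+d*((z-T[2,3])/d[:,2])[:,None]
def rect(c,m,z):
    cs,_=cv2.findContours(m.astype(np.uint8),0,1);k=max(cs,key=cv2.contourArea)[:,0]
    r=cv2.minAreaRect((ray(c,k,z)[:,:2]*1000).astype(np.float32));print(np.round(r[0],1),np.round(r[1],1),round(r[2],1))
def roi(x0,x1,y0,y1):
    m=np.zeros((384,512),bool);m[y0:y1,x0:x1]=1;return m
def hsv(c): return [x.astype(int) for x in cv2.split(cv2.cvtColor(c['frame'],cv2.COLOR_RGB2HSV))]
E
python3 - <<'E'
from h import *
c=cap('top');H,S,V=hsv(c);R=roi(290,380,175,270);z=c['P'][...,2]
m=R&(z>.03)
rect(c,m,.044);q=c['P'][m];A=np.c_[q[:,:2],np.ones(len(q))];p=np.linalg.lstsq(A,q[:,2],rcond=None)[0];print('tilt',p,q.mean(0),len(q))
O=(H>5)&(H<20)&(S>150)&(V>80)&roi(155,235,168,230)
rect(c,O,.022)
f=c['frame'];o=np.hstack([cv2.resize(f[y:y+90,x:x+60],(400,600),interpolation=cv2.INTER_CUBIC) for x,y in ((300,175),(165,160))])
cv2.imwrite('pics/t3.png',o[:,:,::-1])
E
```

```text
[ 509.4 -194.5] [120.4  62.1] 82.3
tilt [-2.79453188  1.52300999  1.77418377] [ 0.4989775  -0.17532104  0.11275955] 1025
[573.2 218.5] [ 83.9 142.8] 10.0
```

View pics/t3.png

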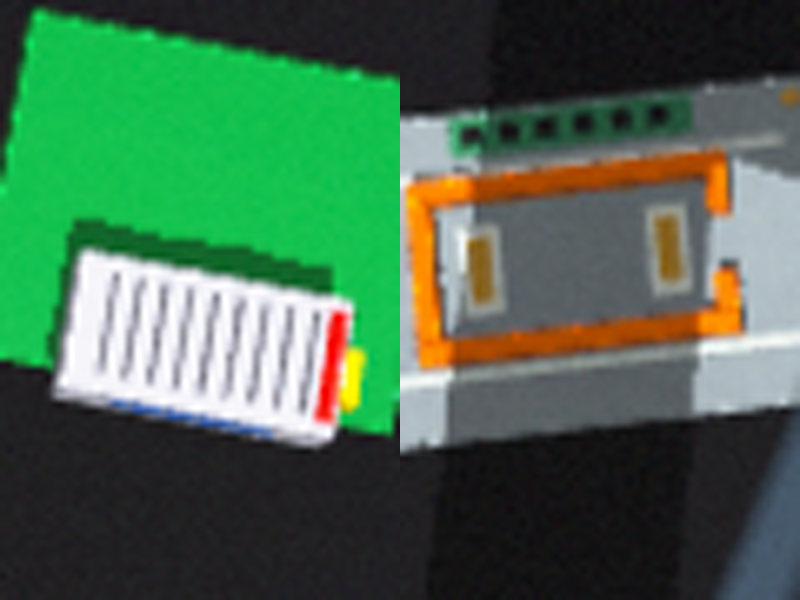

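```bash
python3 - <<'E'
from h import *
for n in('top','scene'):
    c=cap(n);P=c['P'];H,S,V=hsv(c)
    m=(P[...,2]>.038)&(P[...,2]<.052)&(abs(P[...,0]-.51)<.06)&(abs(P[...,1]+.194)<.1)&(V>60)
    m=cv2.morphologyEx(m.astype(np.uint8),cv2.MORPH_OPEN,np.ones((3,3)))>0
    q=P[m];A=np.c_[q[:,:2],np.ones(len(q))];p=np.linalg.lstsq(A,q[:,2],rcond=None)[0];print(n,p.round(3),q.mean(0).round(4),len(q));rect(c,m,.044)
    if n=='scene': rect(c,(H>5)&(H<20)&(S>130)&(V>80)&roi(280,350,175,215),.022)
E
```

```text
top [-0.001 -0.004  0.043] [ 0.5098 -0.1951  0.043 ] 826
[ 509.9 -194.8] [120.   60.4] 82.6
scene [-0.015 -0.001  0.051] [ 0.5141 -0.1917  0.0435] 413
[ 513.9 -192. ] [120.1  65.9] 81.5
[578.3 219.5] [ 94.7 146.4] 9.7
```

Call:
{"method": "play_rows", "body": {
  "commands": [
    [[0.02,-0.05,0],[0,0,0]],
    [[0.04,-0.1,0],[0,0,0]],
    [[0.06,-0.15,0],[0,0,0]],
    [[0.082,-0.203,-0.03],[0,0,0]],
    [[0.082,-0.203,-0.08],[0,0,0]],
    [[0.082,-0.203,-0.13],[0,0,0]],
    [[0.082,-0.203,-0.17],[0,0,0]],
    [[0.082,-0.203,-0.19],[0,0,0]],
    [[0.082,-0.203,-0.208],[0,0,0]],
    [[0.082,-0.203,-0.208],[0,0,0]]
  ]
}}

```text
time_s: 7.9
position: [0.5092, -0.1958, 0.0461]
tcp_rot: [[0.991, -0.003, 0.136], [-0.136, 0.001, 0.991], [-0.003, -1.0, 0.001]]
force: [-0.4, -0.5, 0.4]
opening: 1.002
```

Call:
{"method": "play_rows", "body": {
  "commands": [
    [[0,0,0],[0,0,0]],
    [[0,0,0],[0,0,0]],
    [[0,0,0],[0,0,0]],
    [[0,0,0],[0,0,0]],
    [[0,0,0],[0,0,0]],
    [[0,0,0],[0,0,0]],
    [[0,0,0],[0,0,0]],
    [[0,0,0],[0,0,0]]
  ],
  "gripper": 0.05
}}

```text
time_s: 8.9
position: [0.511, -0.1956, 0.0483]
tcp_rot: [[0.991, 0.002, 0.134], [-0.134, -0.001, 0.991], [0.002, -1.0, -0.001]]
force: [1.0, 1.4, 5.7]
opening: 0.688
```

Call:
{"method": "play_rows", "body": {
  "commands": [
    [[0,0,0.003],[0,0,0]],
    [[0,0,0.01],[0,0,0]],
    [[0,0,0.03],[0,0,0]],
    [[0,0,0.06],[0,0,0]],
    [[0,0,0.09],[0,0,0]],
    [[0,0,0.12],[0,0,0]],
    [[0,0,0.12],[0,0,0]]
  ]
}}

```text
time_s: 9.78
position: [0.5112, -0.1959, 0.1693]
tcp_rot: [[0.991, 0.004, 0.135], [-0.135, -0.003, 0.991], [0.004, -1.0, -0.002]]
force: [0.4, -0.5, -4.6]
opening: 0.686
```

Call:
{"method": "play_rows", "body": {
  "commands": [
    [[0.008,0.05,0.03],[0,0,0.04]],
    [[0.016,0.1,0.03],[0,0,0.08]],
    [[0.024,0.15,0.03],[0,0,0.12]],
    [[0.032,0.2,0.03],[0,0,0.16]],
    [[0.04,0.25,0.03],[0,0,0.2]],
    [[0.048,0.3,0.03],[0,0,0.24]],
    [[0.056,0.35,0.03],[0,0,0.28]],
    [[0.063,0.4,0.03],[0,0,0.31]],
    [[0.063,0.4135,0.03],[0,0,0.31]],
    [[0.063,0.4135,0.03],[0,0,0.31]]
  ]
}}

```text
time_s: 11.02
position: [0.5718, 0.2186, 0.1956]
tcp_rot: [[0.984, -0.004, -0.176], [0.176, -0.001, 0.984], [-0.004, -1.0, -0.001]]
force: [-0.3, -0.3, -4.3]
opening: 0.689
```

Call:
{"method": "play_rows", "body": {
  "commands": [
    [[0,0,-0.03],[0,0,0]],
    [[0,0,-0.05],[0,0,0]],
    [[0,0,-0.05],[0,0,0]],
    [[0,0,-0.05],[0,0,0]]
  ]
}}

```text
time_s: 11.52
position: [0.5737, 0.2171, 0.1479]
tcp_rot: [[0.985, 0.0, -0.173], [0.173, -0.0, 0.985], [0.0, -1.0, -0.0]]
force: [-0.2, 0.7, -4.4]
opening: 0.684
```

```bash
python3 - <<'E'
from h import *
s=read_state();print(s['position'],s['tcp_rot'].round(3).tolist(),s['force'])
c=cap('top');a=cap('scene');P=c['P']
z=np.load('c1.npz');Q=z['tP'];m=(Q[...,2]>.03)&(Q[...,0]>.62)&(Q[...,0]<.76)&(abs(Q[...,1]-.22)<.08)
q=Q[m];print('bottle',q.min(0),q.max(0),np.median(q,0))
o=np.hstack([cv2.resize(f[y:y+75,x:x+100],(400,300),interpolation=cv2.INTER_CUBIC) for f,x,y in ((c['frame'],145,155),(a['frame'],265,145))])
cv2.imwrite('pics/t4.png',cv2.resize(o,(800,300))[:,:,::-1])
E
```

```text
[0.57373359 0.21707051 0.14790565] [[0.985, 0.0, -0.173], [0.173, -0.0, 0.985], [0.0, -1.0, -0.0]] [-0.1618955   0.68149488 -4.37297275]
bottle [0.70907839 0.22428433 0.03094403] [0.7539156  0.26904394 0.13550103] [0.72485864 0.24304252 0.0868307 ]
```

View pics/t4.png

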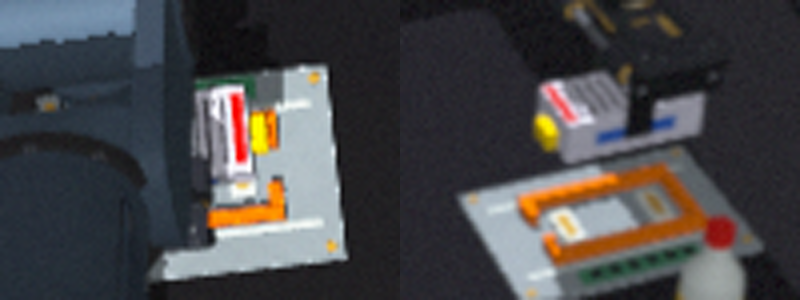

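```bash
cat > m.py <<'E'
from h import *
s=read_state();p=s['position'];print(p)
th=np.deg2rad(10.1);ex=np.array([np.sin(th),-np.cos(th)]);ey=np.array([np.cos(th),np.sin(th)])
C=np.array([.5732,.2185])
zt=p[2]-.004
for n,R in(('top',roi(185,235,160,225)),('scene',roi(280,330,150,200))):
    c=cap(n);H,S,V=hsv(c)
    for nm,m,z in(('red',((H<5)|(H>172))&(S>120)&(V>70),zt),('yel',(H>22)&(H<35)&(S>130)&(V>80),zt-.018),('or',(H>5)&(H<20)&(S>150)&(V>80),.022)):
        v,u=np.nonzero(m&R)
        if nm!='or':
            k,l,st,_=cv2.connectedComponentsWithStats((m&R).astype(np.uint8));i=1+st[1:,4].argmax();v,u=np.nonzero(l==i)
        d=ray(c,np.c_[u,v],z)[:,:2]-C;X=d@ex*1e3;Y=d@ey*1e3
        r=cv2.minAreaRect(np.c_[X,Y].astype(np.float32))
        print(n,nm,len(u),'x',np.percentile(X,[0,50,100]).round(1),'y',np.percentile(Y,[0,50,100]).round(1),np.round(r[0],1),np.round(r[1],1),round(r[2],1))
d=(p[:2]-C)*1e3;print('tcp',d@ex,d@ey)
E
python3 m.py
```

```text
[0.57411591 0.21765125 0.14861643]
top red 45 x [51.2 54.9 58.3] y [-23.6   0.8  23.7] [54.8  0. ] [47.3  7.1] 89.8
top yel 39 x [59.8 65.5 71.2] y [-13.3  -1.8  10.4] [66.1 -1.5] [22.8 10.9] 84.7
top or 125 x [15.9 58.2 71.4] y [-41.8 -32.1  41.8] [46.2  0.1] [87.  53.2] 85.0
scene red 12 x [49.6 51.9 54.1] y [-23.1  -1.6  18.2] [51.5 -2.4] [41.3  4.1] 87.5
scene yel 44 x [56.7 67.9 78. ] y [-13.2   7.9  31.1] [67.7  9.4] [44.2 17.7] 75.1
scene or 151 x [-66.5   8.2  72.8] y [-41.2 -29.9   5. ] [  3.4 -20. ] [ 45.9 137.9] 87.3
tcp 0.9962149571887619 0.7528696107239091
```

Call:
{"method": "play_rows", "body": {
  "commands": [
    [[0,0,-0.03],[0,0,0]],
    [[0,0,-0.06],[0,0,0]],
    [[0,0,-0.07],[0,0,0]],
    [[0,0,-0.078],[0,0,0]],
    [[0,0,-0.078],[0,0,0]],
    [[0,0,-0.078],[0,0,0]]
  ]
}}

```text
time_s: 12.48
position: [0.574, 0.2183, 0.0705]
tcp_rot: [[0.985, 0.002, -0.174], [0.174, 0.0, 0.985], [0.002, -1.0, 0.0]]
force: [0.0, -0.3, -4.0]
opening: 0.688
```

```bash
python3 m.py
```

```text
[0.57401069 0.21833375 0.07050536]
top red 37 x [50.7 54.1 57.4] y [-21.3  -0.2  23.3] [54.2  1. ] [44.3  5.7] 84.7
top yel 38 x [59.7 65.  70.4] y [-16.1  -2.3  11.6] [65.1 -2.2] [27.   8.7] 84.6
top or 110 x [27.9 61.8 71.4] y [-41.8 -30.8  42.1] [52.4  0.7] [84.9 41.3] 84.5
scene red 12 x [48.7 51.2 53.1] y [-22.3  -1.2  18.3] [50.7 -1.9] [40.6  4.2] 88.9
scene yel 26 x [56.9 64.8 73.8] y [-13.8   5.4  22.8] [64.3  4.3] [37.6 12.2] 78.2
scene or 22 x [58.8 65.3 72.8] y [-39.6 -23.7  -9.6] [ 65.8 -24.8] [29.6 11.7] 84.5
tcp 0.30584254464962113 0.7689750067011548
```

Call:
{"method": "play_rows", "body": {
  "commands": [
    [[0,0,-0.002],[0,0,0]],
    [[0,0,-0.004],[0,0,0]],
    [[0,0,-0.006],[0,0,0]],
    [[0,0,-0.008],[0,0,0]],
    [[0,0,-0.008],[0,0,0]]
  ]
}}

```text
time_s: 13.2
position: [0.5733, 0.2181, 0.0613]
tcp_rot: [[0.985, -0.0, -0.174], [0.174, -0.0, 0.985], [-0.0, -1.0, -0.0]]
force: [0.3, -0.1, -3.9]
opening: 0.688
```

Call:
{"method": "play_rows", "body": {
  "commands": [
    [[0,0,-0.001],[0,0,0]],
    [[0,0,-0.002],[0,0,0]],
    [[0,0,-0.003],[0,0,0]],
    [[0,0,-0.004],[0,0,0]],
    [[0,0,-0.005],[0,0,0]],
    [[0,0,-0.005],[0,0,0]]
  ]
}}

```text
time_s: 13.95
position: [0.5733, 0.2182, 0.0565]
tcp_rot: [[0.985, -0.0, -0.174], [0.174, 0.0, 0.985], [-0.0, -1.0, 0.0]]
force: [0.7, 0.2, -4.0]
opening: 0.687
```

Call:
{"method": "play_rows", "body": {
  "commands": [
    [[0,0,-0.001],[0,0,0]],
    [[0,0,-0.002],[0,0,0]],
    [[0,0,-0.002],[0,0,0]]
  ]
}}

```text
time_s: 14.32
position: [0.5733, 0.2182, 0.0561]
tcp_rot: [[0.985, 0.001, -0.174], [0.174, 0.0, 0.985], [0.001, -1.0, -0.0]]
force: [-3.0, -1.6, 6.5]
opening: 0.691
```

Call:
{"method": "play_rows", "body": {
  "commands": [
    [[0,0,0],[0,0,0]],
    [[0,0,0],[0,0,0]],
    [[0,0,0],[0,0,0]],
    [[0,0,0],[0,0,0]],
    [[0,0,0.02],[0,0,0]],
    [[0,0,0.05],[0,0,0]],
    [[0,0,0.05],[0,0,0]]
  ],
  "gripper": 0.08
}}

```text
time_s: 15.2
position: [0.5755, 0.2187, 0.108]
tcp_rot: [[0.985, 0.007, -0.174], [0.174, 0.001, 0.985], [0.007, -1.0, 0.0]]
force: [0.6, 1.1, 0.2]
opening: 0.92
```

Call:
{"method": "play_rows", "body": {
  "commands": [
    [[0,0,0],[0,0,0]],
    [[0,0,0],[0,0,0]],
    [[0,0,0],[0,0,0]],
    [[0,0,0],[0,0,0]],
    [[0,0,0],[0,0,0]],
    [[0,0,0],[0,0,0]],
    [[0,0,-0.01],[0,0,0]],
    [[0,0,-0.02],[0,0,0]],
    [[0,0,-0.025],[0,0,0]],
    [[0,0,-0.028],[0,0,0]]
  ],
  "gripper": 0.0
}}

```text
time_s: 16.45
position: [0.5731, 0.2181, 0.0768]
tcp_rot: [[0.985, -0.001, -0.174], [0.174, -0.0, 0.985], [-0.001, -1.0, -0.0]]
force: [-2.3, -0.8, 11.1]
opening: 0.009
```

Call:
{"method": "play_rows", "body": {
  "commands": [
    [[0,0,-0.001],[0,0,0]],
    [[0,0,-0.002],[0,0,0]],
    [[0,0,-0.003],[0,0,0]],
    [[0,0,-0.003],[0,0,0]]
  ]
}}

```text
time_s: 16.95
position: [0.5732, 0.2181, 0.0752]
tcp_rot: [[0.985, 0.0, -0.174], [0.174, -0.0, 0.985], [0.0, -1.0, -0.0]]
force: [-3.4, -0.4, 12.1]
opening: 0.005
```

Call:
{"method": "play_rows", "body": {
  "commands": [
    [[0,0,-0.001],[0,0,0]],
    [[0,0,-0.002],[0,0,0]],
    [[0,0,-0.003],[0,0,0]],
    [[0,0,-0.003],[0,0,0]]
  ]
}}

```text
time_s: 17.45
position: [0.5732, 0.2181, 0.0723]
tcp_rot: [[0.985, 0.0, -0.174], [0.174, -0.0, 0.985], [0.0, -1.0, -0.0]]
force: [-2.7, 0.4, 11.4]
opening: 0.006
```

Call:
{"method": "play_rows", "body": {
  "commands": [
    [[0,0,-0.0005],[0,0,0]],
    [[0,0,-0.001],[0,0,0]],
    [[0,0,-0.001],[0,0,0]]
  ]
}}

```text
time_s: 17.82
position: [0.5732, 0.2181, 0.0714]
tcp_rot: [[0.985, 0.0, -0.174], [0.174, -0.0, 0.985], [0.0, -1.0, -0.0]]
force: [-4.0, -1.0, 11.9]
opening: 0.004
```

Call:
{"method": "play_rows", "body": {
  "commands": [
    [[0,0,-0.0005],[0,0,0]],
    [[0,0,-0.001],[0,0,0]],
    [[0,0,-0.001],[0,0,0]]
  ]
}}

```text
time_s: 18.2
position: [0.5732, 0.2181, 0.0714]
tcp_rot: [[0.985, 0.0, -0.174], [0.174, -0.0, 0.985], [0.0, -1.0, -0.0]]
force: [-4.8, -0.3, 16.7]
opening: 0.003
```

Call:
{"method": "play_rows", "body": {
  "commands": [
    [[0,0,-0.0005],[0,0,0]],
    [[0,0,-0.001],[0,0,0]],
    [[0,0,-0.001],[0,0,0]]
  ]
}}

```text
time_s: 18.58
position: [0.5732, 0.2181, 0.0713]
tcp_rot: [[0.985, 0.001, -0.175], [0.175, -0.0, 0.985], [0.001, -1.0, -0.0]]
force: [-6.3, -1.8, 22.8]
opening: 0.006
```

Call:
{"method": "play_rows", "body": {
  "commands": [
    [[0,0,0.012],[0,0,0]],
    [[0.0074,-0.0414,0.012],[0,0,0]],
    [[0.0074,-0.0414,0.012],[0,0,0]],
    [[0.0074,-0.0414,0.006],[0,0,0]],
    [[0.0074,-0.0414,0.004],[0,0,0]],
    [[0.0074,-0.0414,0.003],[0,0,0]],
    [[0.0074,-0.0414,0.002],[0,0,0]],
    [[0.0074,-0.0414,0.001],[0,0,0]],
    [[0.0074,-0.0414,0.0],[0,0,0]],
    [[0.0074,-0.0414,0.0],[0,0,0]]
  ]
}}

```text
time_s: 19.82
position: [0.5801, 0.1773, 0.0713]
tcp_rot: [[0.984, -0.0, -0.176], [0.176, -0.001, 0.984], [-0.0, -1.0, -0.001]]
force: [-7.1, -2.9, 25.5]
opening: 0.006
```

Call:
{"method": "play_rows", "body": {
  "commands": [
    [[0,0,0.012],[0,0,0]],
    [[-0.0074,0.0414,0.012],[0,0,0]],
    [[-0.0148,0.0828,0.012],[0,0,0]],
    [[-0.0148,0.0828,0.006],[0,0,0]],
    [[-0.0148,0.0828,0.004],[0,0,0]],
    [[-0.0148,0.0828,0.003],[0,0,0]],
    [[-0.0148,0.0828,0.002],[0,0,0]],
    [[-0.0148,0.0828,0.001],[0,0,0]],
    [[-0.0148,0.0828,0.0],[0,0,0]],
    [[-0.0148,0.0828,0.0],[0,0,0]]
  ]
}}

```text
time_s: 21.08
position: [0.565, 0.2606, 0.0713]
tcp_rot: [[0.985, -0.001, -0.172], [0.172, 0.003, 0.985], [-0.001, -1.0, 0.003]]
force: [-7.5, 4.4, 24.5]
opening: 0.001
```

Call:
{"method": "play_rows", "body": {
  "commands": [
    [[0,0,0.03],[0,0,0]],
    [[0,0,0.08],[0,0,0]],
    [[0,0,0.13],[0,0,0]],
    [[-0.02,-0.06,0.18],[0,0,0]],
    [[-0.06,-0.12,0.2],[0,0,0]],
    [[-0.08,-0.18,0.2],[0,0,0]],
    [[-0.1,-0.24,0.2],[0,0,0]],
    [[-0.1,-0.3,0.2],[0,0,0]],
    [[-0.1,-0.3,0.2],[0,0,0]]
  ]
}}

```text
time_s: 22.2
position: [0.4649, -0.0442, 0.2675]
tcp_rot: [[0.986, -0.0, -0.169], [0.169, -0.001, 0.986], [-0.0, -1.0, -0.001]]
force: [0.5, -0.2, -0.5]
opening: 0.005
```

```bash
python3 - <<'E'
from h import *
c=cap('top');a=cap('scene')
for n,x in(('top',c),('scene',a)):
    P=x['P'];m=(P[...,2]>.038)&(P[...,2]<.056)&(abs(P[...,0]-.573)<.05)&(abs(P[...,1]-.218)<.08)
    m=cv2.morphologyEx(m.astype(np.uint8),cv2.MORPH_OPEN,np.ones((3,3)))>0
    q=P[m];p=np.linalg.lstsq(np.c_[q[:,:2],np.ones(len(q))],q[:,2],rcond=None)[0];print(n,p.round(3),q.mean(0).round(4),np.median(q[:,2]));rect(x,m,.046)
o=np.hstack([cv2.resize(f[y:y+75,x:x+100],(400,300),interpolation=cv2.INTER_CUBIC) for f,x,y in ((c['frame'],145,155),(a['frame'],265,145))])
cv2.imwrite('pics/t5.png',o[:,:,::-1])
E
```

```text
top [0.002 0.001 0.043] [0.5717 0.2181 0.0448] 0.04489205944652774
[571.3 217.7] [ 60.6 119.8] 10.0
scene [-0.026  0.003  0.06 ] [0.5765 0.2192 0.0455] 0.045717196906315094
[577.2 220.1] [ 67.9 123.8] 10.3
```

View pics/t5.png

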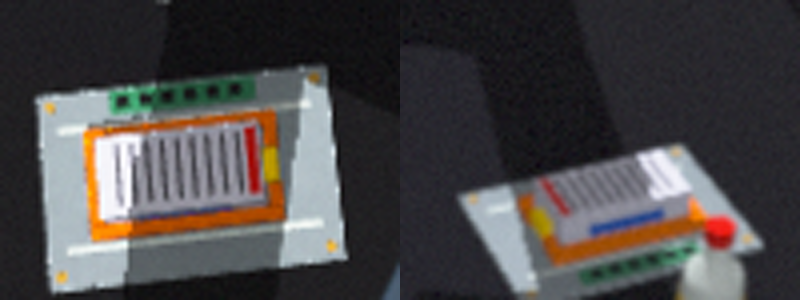

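The picture shows the module in the cradle with its plug in the slot (top-view crop, about (270,165)). Both ends bottomed at the same height, 71.3 mm, under about 25 N, so I'm handing it in.

```bash
python3 -c "
from rig import *
print(hand_in())"
```

```text
the job is handed in; nothing more can be done
None
```

The module is pressed home in the orange cradle, fins up with its plug in the slot, and I handed the job in at about 22 s of the 72 s allowed. `hand_in` reports no verdict, so what follows rests on my own checks.

**What I did:** I pushed the module low until its foot reached the mat, then high so it tipped onto its back. I gripped it across its width, lowered it onto the contact pads and released it. Then I pressed at the centre and at both ends.

**Checks:**
- **On the mat:** the top camera measured the module flat, with a slope of about 0.004 and its top at 43 mm against the expected 44 mm.
- **Pressed home:** the pads gave way at about 12 N. The centre and both ends then stopped hard with the tool at 71.3 mm under about 23 to 25 N. The expected height for a module flat on the deck is 71 mm.
- **Final position (top camera):** the slope is about 0.002 and the angle 10.0°, which matches the cradle. The centre is about 2 mm from the measured cradle centre, mostly across the deck (limit 4 mm).
- **Bystanders:** the planned paths kept clear of all of them, but I did not measure their positions again at the end.

**Disagreement:** the scene camera's fit gave a slope of 0.026 and put the centre about 6 mm further out in x. Its outline also came out too wide, 68 mm against 60. It seems to include part of the module's side face, so I went with the top camera and the pressing heights.

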